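Put the hardener away and close the sealed box

ROBOT

A 6-joint arm with a two-finger parallel gripper is mounted at the origin on the work surface. World frame = base frame: x ahead of the robot, y to its left, z up, the work surface at z = 0. Lengths are in mm, angles in rad, forces in N, time in s.
With the tool pointing down it reaches from about 400 to 825 mm from the base axis. Payload 7 kg.
Tool frame: the origin (TCP) lies at the very end of the fingers, on their centre line; the grasp point (between the pads) lies 19 mm behind it; z points along the fingers, y is the direction in which the jaws open and shut (so a half turn about z gives the same grasp; the last joint's range is limited). The gripper opens to 88 mm and grips with 3 to 60 N. Pads are 19 mm wide; open, the fingers measure 130 mm over their backs; the gripper's body (78 mm by 193 mm) begins 47 mm behind the grasp point.
Start: joints at [-0.915, 0.359, 0.012, 0, -1.224, -0.288], TCP at [242.678, -629.843, 226.561] pointing down, gripper open.
Joint ranges: [-3.07, 3.07], [-1.43, 2.12], [-1.02, 1.25], [-3.03, 1.67], [-3.05, -0], [-3.03, 3.03]. Speed limits (rad/s): [2.39, 2.39, 3.01, 3.14, 3.14, 3.14].

INTERFACE

Orientations are given as a unit quaternion [x, y, z, w].
In Python, from plant import bot gives the robot as it stands. Calls block until the motion is done:
- bot.move_ptp(position, orientation): joint-space move of the TCP to a pose.
- bot.line_to(position, velocity=150, ori=None): straight line of the TCP; ori=None keeps the orientation; velocity is the mean speed in mm/s.
- bot.move_joints(angles): joint-space move.
- bot.move_gripper(opening, force=None): finger opening in mm; force is the grip in N (None keeps the last); returns when the fingers have stopped.
- bot.pause(seconds).
- bot.solve_ik(position, orientation): joint angles nearest the present ones, or None.
- bot.read_state(): the state.
- bot.camera(name): name is "scene" or "side" or "wrist"; returns the picture (420x560x3 uint8, red, green, blue); there is no depth.
- bot.get_calibration(name): a dict with "fx", "fy", "cx", "cy" (pixels), "distortion" ([k1, k2, p1, p2, k3] as OpenCV has them; the pictures are not rectified), "view" (4x4, takes a point from world to camera coordinates); the wrist camera has in their place "T_tool_cam" (4x4, takes a point from camera to tool coordinates, whose origin is the TCP and whose axes are the flange's). Camera axes: x right, y up, looking along -z (the intrinsics and any distortion apply to the point x, -y, -z); pixel columns grow to the right and rows downward; lengths in mm; the calibration is good to about 2 mm. A picture is of the moment at which its call begins: read the wrist's pose just before it. get_calibration takes no time and is no camera call.
A pose or a line that the arm cannot do raises bot.Unreachable and nothing moves.
- bot.close_job(): hands the job in, once; it reports no verdict.
The state is a dict: "t": time; "joint_pos": joint angles; "qvel": joint speeds; "tau": joint torques, N m; "tcp_pos": TCP position; "eef_rot": TCP orientation; "contact_force": force on the tool from outside, world axes, zero at the start; "moment": the same for the moment, N m; "width": finger opening in mm.
Only numpy, scipy, OpenCV 4.12 (cv2) and the standard library are available. Lean on these libraries where they do the work, as an engineer would, in place of code of your own. Each camera call takes 0.05 s, during which the arm holds its last target.

TASK

Put the white tin with the red lid and band into the grey hardener box: set it down (do not drop it) so that it stands upright in the free place beside the blue-banded tin already there, and let go. Then slide the box's blue hatch shut by its black handle, slowly and without forcing it, until it is pressed well into the rubber buffer of the frame and stays there. Leave all the other things on the bench where they stand.

Things in the scene. Friction and masses are not known exactly. Their poses are not given: they have to be found in the camera images.
- box: grey steel box fixed to the bench, 220 (its x) by 412 (y) by 100 mm high. Origin: centre of its underside; +y is the way the hatch closes, z up. Aluminium rails along both long sides reach 114 mm above the bench. In the +y half is a well, inside x -102 to 102, y 4 to 198 mm, floor 6 mm above the bench; from above it is open only from the hatch's leading edge to y = 144 mm
- well (a point): centre of the free place on the well's floor, at x = -45, y = +85, z = 6 mm in the box's frame; axes as the box's. The stored tin stands on the box's +x side
- frame (a point): foot of the yellow frame lip at the box's +y end (y = 200 mm, 100 mm above the bench), axes as the box's. Before it an adjustable steel striker carries a black rubber buffer, 150 mm long across the track. The striker is set anew each time: the rubber's free face is at y = 144 to 176 mm, not measured, to be found by feel. The rubber yields 4 mm at 3 N per mm, then is solid
- hatch (a joint): how far the blue hatch is open, m, along the box's -y (0.143 to 0.178 at the start). Its leading edge is at y = 182 mm minus this in the box's frame; it meets the rubber buffer somewhere between 0.006 and 0.038. Plate 194 (x) by 190 by 8 mm. The track drags with 4 N, more when fast. A push of 9 to 14 N in all seats it; over 22 N bends the track; 0.2 m/s or faster slams it. Let go, friction holds it, some 1 mm deep in the rubber
- hatch_handle (a point): centre of the hatch's handle: black upright bar in the middle of the hatch, 90 mm long (box x), 14 mm thick (box y), 36 mm high, its top 18 mm above this point, the hatch's top 18 mm below it (109 mm above the bench). Axes as the box's. Push it from its -y side, or pinch it from above across its thickness
- tin_red_mid (a point): the tin to put away: white tin with red lid and red band, about 0.3 kg, 52 mm diameter, 80 mm tall; this point is its centre, 40 mm above its underside; z is its axis, up when it stands
- tin_green_mid (a point): bystander, green lid and band, 52 mm diameter, 80 mm tall; this point is its centre, 40 mm above its underside; z is its axis, up when it stands
- tin_yellow_mid (a point): bystander, yellow lid and band, 52 mm diameter, 80 mm tall; this point is its centre, 40 mm above its underside; z is its axis, up when it stands
- tin_stored_mid (a point): tin with blue lid and band that stands already in the box, 52 mm diameter, 80 mm tall; this point is its centre, 40 mm above its underside; z is its axis, up when it stands
- flask_a: bystander, blue and white bottle 68 mm wide, 165 mm tall, origin at its foot
- flask_b: bystander, another such bottle, origin at its foot
- cup: bystander, white mixing cup 80 mm wide, 100 mm tall, origin at its foot
- spatula: bystander, stirring spatula lying on the bench, origin under its middle
Things that resemble listed ones, but are neither listed nor needed, are in the scene too. What is shaped like the part that bears tin_red_mid but orange or purple is not meant.

How it is judged (in metres and radians):
On the way, in this order (a step that is already met when the one before it is completed fails the run):
1. the red tin stands upright on the well's floor and has been let go, the hatch still open (x of tin_red_mid in the frame of box between -0.085 and 0.085 m and y of tin_red_mid in the frame of box between 0.02 and 0.172 m and z of tin_red_mid in the frame of box below 0.052 m and angle between tin_red_mid's own z axis and vertical below 0.15 rad and contact force between the fingers and tin_red below 0.1 N and value of joint hatch above 0.06 m), for 0.2 s.
2. the hatch is pressed well into the rubber buffer of the frame (contact force between hatch and box above 3.5 N), for 0.1 s.
At the end, for the whole second after the job is handed in: The red tin stands upright (within 0.15 rad) on the floor of the well, at rest; the stored tin still stands upright; the hatch is shut and stays pressed against the frame's rubber buffer with more than 1.5 N (x of tin_red_mid in the frame of box between -0.085 and 0.085 m and y of tin_red_mid in the frame of box between 0.02 and 0.172 m and z of tin_red_mid in the frame of box below 0.052 m and angle between tin_red_mid's own z axis and vertical below 0.15 rad and contact force between hatch and box above 1.5 N and value of joint hatch below 0.04 m and linear speed of tin_red below 0.02 m/s and angle between tin_stored_mid's own z axis and vertical below 0.2 rad); the robot touches nothing.
It fails at once if the hatch or its handle is pushed with more than 22 N (contact force between any of the fingers, the arm and hatch above 22 N).
It fails at once if the hatch is slammed: it moves faster than 0.25 m/s (velocity of joint hatch below -0.25 m/s or velocity of joint hatch above 0.25 m/s).
It fails at once if the red tin is dropped from more than 30 mm (height (world z) of tin_red_mid above 0.08 m and contact force between tin_red and anything else below 0.02 N).
It fails at once if another thing on the bench is shifted by more than 40 mm (distance of any of tin_green_mid, tin_yellow_mid, flask_a, flask_b, cup, spatula from where it was at the start of the episode above 0.04 m).
It fails at once if the stored tin is tipped over (angle between tin_stored_mid's own z axis and vertical above 0.5 rad).
It also fails if it takes over 53 s, if anything falls off the work surface, if the arm or the gripper's body presses on something with over 40 N, if the wrist force passes 120 N, or if a joint passes its speed limit or range.

## Working session

There is one attempt and no reset: what is moved stays moved. The work goes in short steps, each a Python script; the robot and the scene stay as the last script left them, time stands still between calls to the robot, and variables do not carry over. Pictures are saved under pics/ and viewed, and the job is handed in when it is done.

```bash
ls -la; mkdir -p pics; python3 - <<'E'
from plant import bot
import cv2
for n in ["scene","side","wrist"]:
    im=bot.camera(n); cv2.imwrite(f"pics/{n}0.png",im[:,:,::-1])
    print(n,bot.get_calibration(n))
s=bot.read_state(); print({k:s[k] for k in s})
E
```

```text
total 12
drwxr-xr-x  3 agent agent 4096 Dec  6 17:34 .
drwxr-xr-x 23 root  root  4096 Dec  6 17:34 ..
drwxr-xr-x  2 agent agent 4096 Dec  6 17:34 pics
scene {'fx': 398.09421872801755, 'fy': 398.09421872801755, 'cx': 278.97488142494456, 'cy': 207.03995580572644, 'distortion': array([-0.09620575,  0.        ,  0.        ,  0.        ,  0.        ]), 'view': array([[-6.85890158e-01,  7.27620395e-01, -1.11019047e-02,
         3.89293674e+02],
       [-5.98554614e-01, -5.55418603e-01,  5.77271642e-01,
         2.14203924e+02],
       [ 4.13868416e-01,  4.02590034e-01,  8.16476698e-01,
        -1.32190725e+03],
       [ 0.00000000e+00,  0.00000000e+00,  0.00000000e+00,
         1.00000000e+00]])}
side {'fx': 522.0870189641093, 'fy': 522.0870189641093, 'cx': 280.0979844590497, 'cy': 218.1480672428279, 'distortion': array([-0.17818427,  0.        ,  0.        ,  0.        ,  0.        ]), 'view': array([[-8.03435594e-01, -5.95256272e-01,  1.26971379e-02,
         3.90108304e+02],
       [ 3.47597319e-01, -4.51635287e-01,  8.21706560e-01,
        -2.92031079e+02],
       [-4.83391508e-01,  6.
[... 667 characters left out ...]
,
         1.00000000e+00]])}
{'t': 0.15, 'joint_pos': array([-9.14897514e-01,  3.59240346e-01,  1.13031599e-02, -2.39546815e-04,
       -1.22410296e+00, -2.88110642e-01]), 'qvel': array([ 0.00131374, -0.0038812 ,  0.00186289,  0.00068804,  0.00012314,
       -0.0012725 ]), 'tau': array([ 9.45618922e-04, -5.83276677e+01,  2.93291795e+01,  7.00114265e+00,
        8.79314379e-03, -1.26106620e-04]), 'tcp_pos': array([ 242.55223426, -629.53803053,  225.84372423]), 'eef_rot': array([-1.82819261e-01,  9.83146336e-01,  6.05115384e-04, -1.82457944e-04]), 'contact_force': array([0.53079263, 0.35247036, 0.55067639]), 'moment': array([ 0.02948847, -0.00010549, -0.01210011]), 'width': 87.75994816281809}
```

View pics/scene0.png

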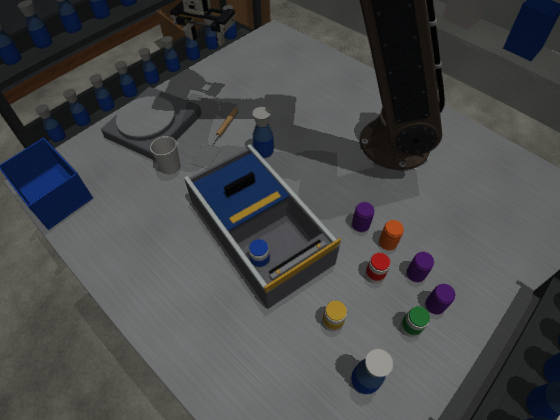

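View pics/side0.png

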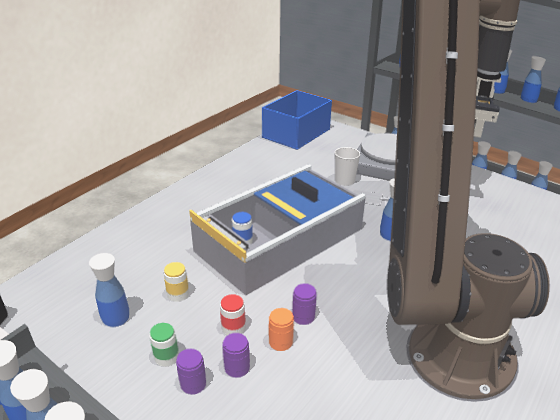

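View pics/wrist0.png

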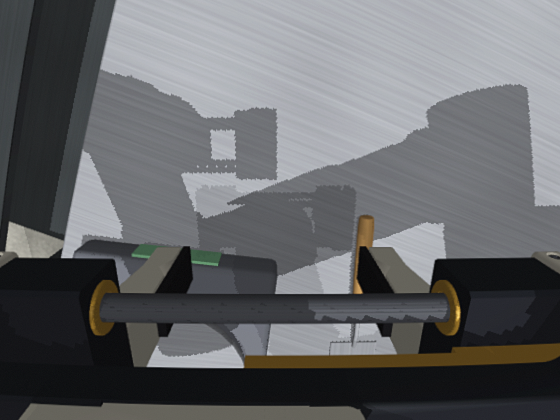

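Candidates for the target: red-lid tin scene (379,266)/side (232,312); lookalikes are orange at scene (392,235)/side (281,329) and purple at scene (363,216), (420,266), (440,298). The red one with a white body is the target. Next come close crops and a measurement.

```bash
cat > h.py <<'E'
import numpy as np, cv2
from plant import bot
from scipy.spatial.transform import Rotation as R
def calib(n):
    c=bot.get_calibration(n)
    K=np.array([[c['fx'],0,c['cx']],[0,c['fy'],c['cy']],[0,0,1]])
    if 'view' in c: V=c['view']
    else:
        s=bot.read_state(); T=np.eye(4); T[:3,:3]=R.from_quat(s['eef_rot']).as_matrix(); T[:3,3]=s['tcp_pos']
        V=np.linalg.inv(T@c['T_tool_cam'])
    return K,c['distortion'],V
def rays(cal,px):
    K,d,V=cal
    u=cv2.undistortPoints(np.array(px,float).reshape(-1,1,2),K,d).reshape(-1,2)
    dc=np.c_[u[:,0],-u[:,1],-np.ones(len(u))]
    Rm=V[:3,:3]; o=-Rm.T@V[:3,3]
    return o,dc@Rm
def onz(cal,px,z):
    o,d=rays(cal,px); return o+d*((z-o[2])/d[:,2])[:,None]
def tri(c1,p1,c2,p2):
    o1,d1=rays(c1,[p1]);o2,d2=rays(c2,[p2])
    d1=d1[0];d2=d2[0]
    A=np.c_[d1,-d2];t=np.linalg.lstsq(A,o2-o1,rcond=None)[0]
    a=o1+d1*t[0];b=o2+d2*t[1]
    return (a+b)/2,np.linalg.norm(a-b)
def proj(cal,P):
    K,d,V=cal
    q=np.array(P,float).reshape(-1,3)@V[:3,:3].T+V[:3,3]
    q=q*[1,-1,-1]
    return cv2.projectPoints(q.reshape(-1,1,3),np.zeros(3),np.zeros(3),K,d)[0].reshape(-1,2)
E
python3 - <<'E'
import cv2
a=cv2.imread('pics/scene0.png');b=cv2.imread('pics/side0.png')
cv2.imwrite('pics/c1.png',cv2.resize(a[140:310,175:350],None,fx=3.5,fy=3.5,interpolation=cv2.INTER_CUBIC)[:600])
cv2.imwrite('pics/c2.png',cv2.resize(b[160:300,180:380],None,fx=4,fy=4,interpolation=cv2.INTER_CUBIC))
c=cv2.resize(a[195:345,310:470],None,fx=2.5,fy=2.5,interpolation=cv2.INTER_CUBIC)
d=cv2.resize(b[255:405,140:300],None,fx=2.5,fy=2.5,interpolation=cv2.INTER_CUBIC)
import numpy as np
cv2.imwrite('pics/c3.png',np.hstack([c,d]))
E
```

```text
(no output)
```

View pics/c1.png

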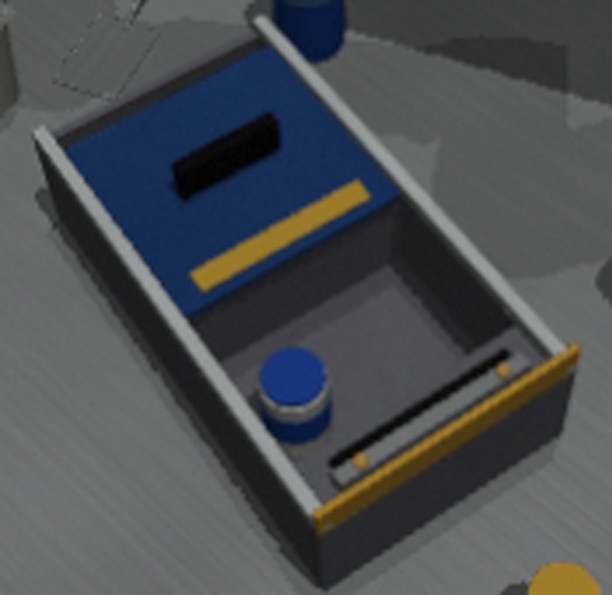

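View pics/c2.png

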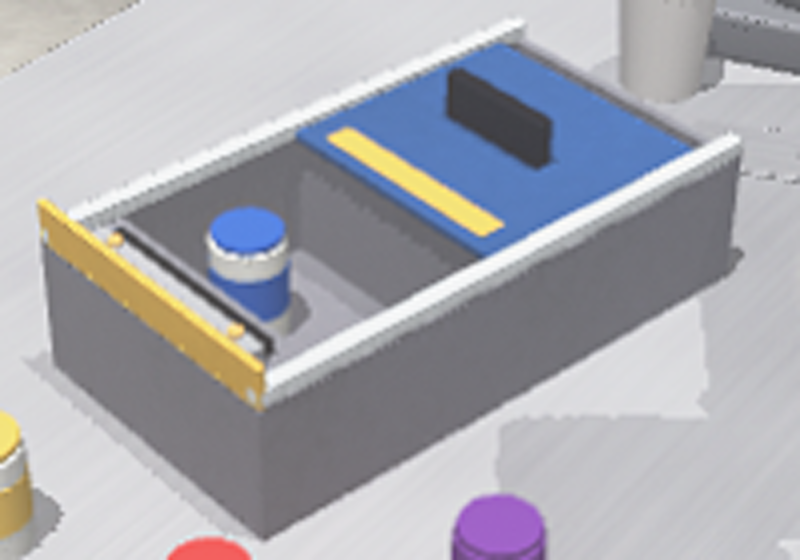

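View pics/c3.png

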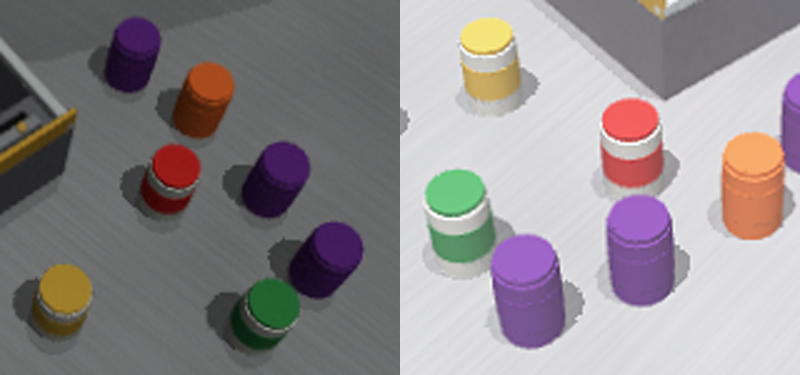

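```bash
cat > m.py <<'E'
from h import *
from scipy.optimize import least_squares
sc=calib('scene'); sd=calib('side')
S=lambda p:(np.array(p)/3.5+[175,140]-0.36); D=lambda p:(np.array(p)/4+[180,160]-0.375)
C=lambda p:np.array(p)/2.5+[310,195]-.3; E=lambda p:(np.array(p)-[400,0])/2.5+[140,255]-.3
for n,a,b in [('red',(175,165),(631,119)),('green',(271,303),(456,193)),('yellow',(66,288),(488,36)),('orange',(210,84),(753,154))]:
    P,e=tri(sc,C(a),sd,E(b)); print(n,P.round(1),'gap',round(e,1),'z80',onz(sc,[C(a)],80).round(1),onz(sd,[E(b)],80).round(1))
P,e=tri(sc,S((293,375)),sd,D((247,230)));print('stored',P.round(1),e)
obs=[(sc,S((325,588)),(110,206,0)),(sc,S((562,440)),(-110,206,0)),(sc,S((38,130)),(110,-206,114)),(sc,S((258,18)),(-110,-206,114)),
 (sd,D((266,540)),(-110,206,0)),(sd,D((740,135)),(-110,-206,114)),(sd,D((522,18)),(110,-206,114)),(sd,D((50,362)),(110,206,0))]
def f(p):
    c,s=np.cos(p[2]),np.sin(p[2]); r=[]
    for cal,px,q in obs:
        X=[p[0]+c*q[0]-s*q[1],p[1]+s*q[0]+c*q[1],q[2]]
        r.append(proj(cal,X)[0]-px)
    return np.concatenate(r)
for px in (obs[0],obs[1],obs[2],obs[3],obs[4],obs[5],obs[6]): print(px[2],onz(px[0],[px[1]],px[2][2]).round(1))
g=least_squares(f,[500,0,-2.0],loss='soft_l1'); g0=g.x; print(g.x, f(g.x).reshape(-1,2).round(1).tolist())
c,s=np.cos(g0[2]),np.sin(g0[2]); Rb=np.array([[c,-s],[s,c]])
tob=lambda P:(np.asarray(P)[:,:2]-g0[:2])@Rb
print('lead edge',tob(onz(sc,[S((188,315)),S((400,200))],109)).round(1),tob(onz(sd,[D((298,132)),D((485,257))],109)).round(1))
print('handle top',tob(onz(sc,[S((173,163)),S((272,115)),S((278,122))],145)).round(1),tob(onz(sd,[D((450,68)),D((550,128))],145)).round(1))
P,e=tri(sc,S((293,375)),sd,D((247,230)));print('stored box',tob([P]))
E
python3 m.py
```

```text
red [443.4 228.7  77.4] gap 0.1 z80 [[444.9 229.2  80. ]] [[441.6 230.7  80. ]]
green [499.6 378.5  75.7] gap 0.0 z80 [[501.7 378.4  80. ]] [[496.2 381.   80. ]]
yellow [616.8 228.3  78.2] gap 1.6 z80 [[617.8 229.3  80. ]] [[615.  228.8  80. ]]
orange [338.  199.4  76.2] gap 2.2 z80 [[341.4 201.2  80. ]] [[335.7 201.2  80. ]]
stored [623.5 -17.3  85.4] 0.14382794207162744
(110, 206, 0) [[701.3  86.3   0. ]]
(-110, 206, 0) [[492.5 136.5   0. ]]
(110, -206, 114) [[ 615.2 -310.1  114. ]]
(-110, -206, 114) [[ 411.6 -269.   114. ]]
(-110, 206, 0) [[489.3 129.8   0. ]]
(-110, -206, 114) [[ 407.6 -272.3  114. ]]
(110, -206, 114) [[ 612.8 -316.3  114. ]]
[554.57769201 -91.34047924   6.07581972] [[-0.6, 1.2], [-0.3, -1.6], [-2.5, -0.1], [1.4, -1.5], [-0.9, 0.7], [0.6, 0.7], [-2.1, -0.6], [0.8, 1.1]]
lead edge [[ 93.5  13.4]
 [-91.6  17.6]] [[ 93.5  10.3]
 [-92.7  14.6]]
handle top [[ 42.5 -86.7]
 [-43.1 -83.2]
 [-43.1 -74.7]] [[ 45.2 -82.1]
 [-52.3 -79.4]]
stored box [[52.23051452 86.68401287]]
```

The crops confirm the choice: the red tin has a red lid, white ring and red band, its lid at scene (380,261) and side (232,303). The lid triangulates to z 77, against the true 80. The stored tin comes out at box (52, 87), as it should. I'll look at the box from above with the wrist camera, then at the tin.

```bash
cat >> h.py <<'E'
def down(u):  # jaw direction u (xy)
    u=np.array([u[0],u[1],0.]);u/=np.linalg.norm(u);z=np.array([0,0,-1.])
    return R.from_matrix(np.c_[np.cross(u,z),u,z]).as_quat()
def snap(n,f):
    cal=calib(n); im=bot.camera(n); cv2.imwrite('pics/'+f,im[:,:,::-1]); np.savez('pics/'+f+'.npz',K=cal[0],d=cal[1],V=cal[2]); return cal,im
E
python3 - <<'E'
from h import *
yaw=-0.215; u=[-np.sin(yaw),np.cos(yaw)]
bot.line_to([242.7,-629.8,300])
bot.move_ptp([545,-88,310],down(u)); bot.pause(.2)
s=bot.read_state();print(s['t'],s['tcp_pos'],s['joint_pos'])
snap('wrist','w1.png')
bot.move_ptp([443,229,230],down(u)); bot.pause(.2)
s=bot.read_state();print(s['t'],s['tcp_pos'],s['joint_pos'],s['contact_force'])
snap('wrist','w2.png')
E
```

```text
3.2083 [544.97205    -88.52084422 309.92249139] [ 1.93779213e-01  1.11775561e-01 -1.24867551e-01  2.34650246e-05
 -1.33430993e+00 -1.98039930e+00]
4.75 [443.53663309 228.3016299  230.16202949] [ 8.70082518e-01  6.31571244e-02 -3.61514561e-01  8.98056210e-05
 -1.14589068e+00 -2.65737571e+00] [0.0298081  0.47034555 1.10559465]
```

View pics/w1.png

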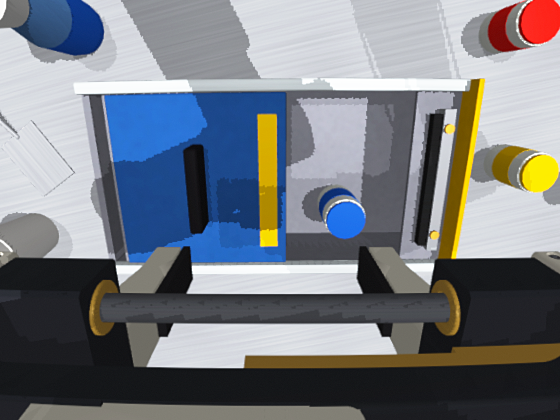

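View pics/w2.png

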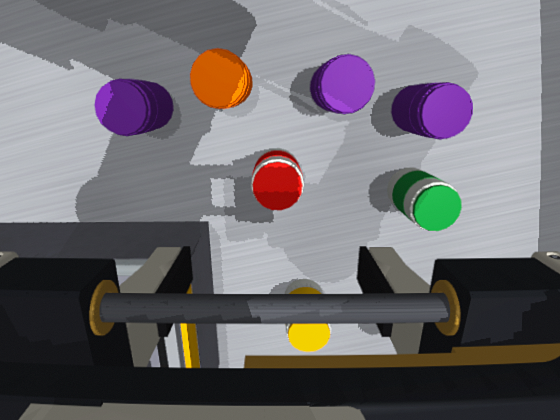

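w1 shows the box from above: leading edge at column 286, handle at (196,190), rubber at column 433, stored tin lid at (344,219). In w2 the red lid is at (277,186), with no tin between it and the jaws. Next I refine these picks.

```bash
python3 - <<'E'
from h import *
im=cv2.imread('pics/w2.png'); hsv=cv2.cvtColor(im,cv2.COLOR_BGR2HSV)
m=((hsv[...,0]<6)|(hsv[...,0]>174))&(hsv[...,1]>170)&(hsv[...,2]>205)
m=m.astype(np.uint8)
n,l,st,c=cv2.connectedComponentsWithStats(m)
L=np.load('pics/w2.png.npz');cal=(L['K'],L['d'],L['V'])
for i in range(1,n):
    if st[i,4]>200:
        cs,_=cv2.findContours((l==i).astype(np.uint8),0,2); k=max(cs,key=len)
        print(st[i],c[i],cv2.minEnclosingCircle(k),onz(cal,[c[i],cv2.minEnclosingCircle(k)[0]],80).round(1), proj(cal,[[443.3,229.7,80]]))
a=cv2.imread('pics/w1.png')
cv2.imwrite('pics/w1c1.png',cv2.resize(a[70:270,65:295],None,fx=3,fy=3,interpolation=cv2.INTER_CUBIC)[:600])
cv2.imwrite('pics/w1c2.png',cv2.resize(a[70:270,275:495],None,fx=3,fy=3,interpolation=cv2.INTER_CUBIC)[:600])
E
```

```text
(no output)
```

View pics/w1c1.png

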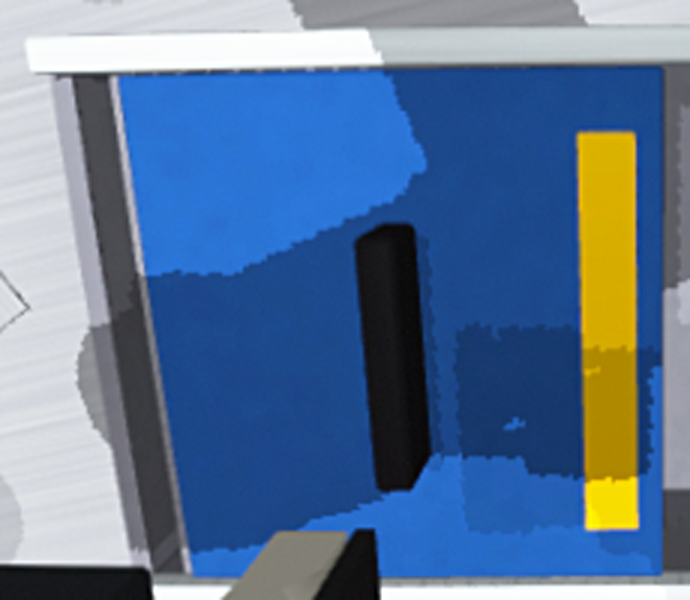

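View pics/w1c2.png

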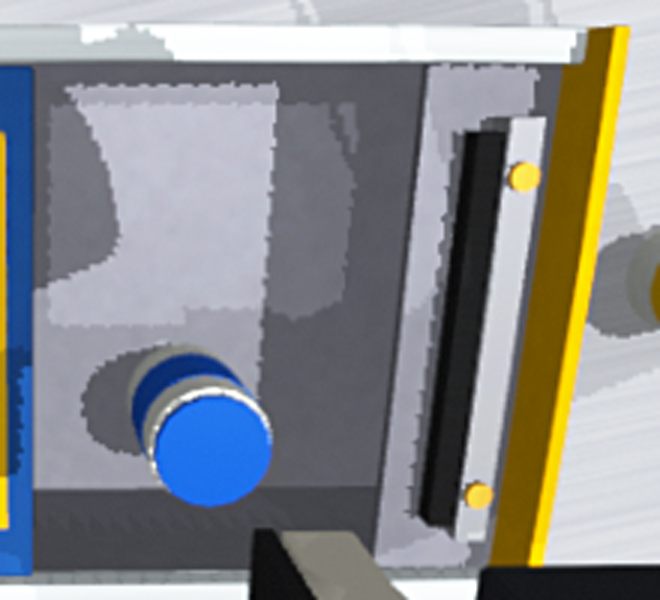

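```bash
python3 - <<'E'
from h import *
im=cv2.imread('pics/w2.png'); hsv=cv2.cvtColor(im,cv2.COLOR_BGR2HSV)
print(hsv[186,277],hsv[190,285],hsv[163,277])
m=((hsv[...,0]<6)|(hsv[...,0]>174))&(hsv[...,1]>170)&(hsv[...,2]>hsv[186,277,2]-15)
n,l,st,c=cv2.connectedComponentsWithStats(m.astype(np.uint8))
L=np.load('pics/w2.png.npz');cal=(L['K'],L['d'],L['V'])
for i in range(1,n):
    if st[i,4]>200:
        cs,_=cv2.findContours((l==i).astype(np.uint8),0,2); k=max(cs,key=len)
        e=cv2.fitEllipse(cv2.convexHull(k))
        print(st[i],c[i],e,onz(cal,[c[i],e[0]],80).round(1), proj(cal,[[443.3,229.7,80]]))
L=np.load('pics/w1.png.npz');cal=(L['K'],L['d'],L['V'])
A=lambda p:np.array(p)/3+[65,70]-.33; B=lambda p:np.array(p)/3+[275,70]-.33
def ang(P,Q): d=Q-P; return np.arctan2(d[1],d[0])
def pr(n,a,b,z):
    P=onz(cal,[a,b],z)[:,:2]; print(n,P.round(1).tolist(),'ang',round(ang(*P),4),'len',np.linalg.norm(P[1]-P[0]).round(1)); return P
lead=pr('lead',A((663,68)),A((662,577)),109)
rear=pr('rear',A((118,72)),A((190,577)),109)
rail=pr('rail outer',A((30,38)),B((575,28)),114)
pr('rail inner',A((50,76)),B((560,63)),114)
deck=pr('deck144',B((425,65)),B((375,565)),100)
rub=pr('rubber',B((466,131)),B((420,518)),109)
fr=pr('lip',B((629,27)),B((545,560)),116)
hd=pr('handle L',A((357,240)),A((378,490)),145)
hr=pr('handle R top',A((414,228)),A((413,490)),145)
st=onz(cal,[B((213,448))],86);print(st)
E
```

```text
[  1 244 182] [  1 244 182] [  1 241 249]
[ 253  162   49   34 1170] [276.97948718 178.57692308] ((277.4317626953125, 184.26699829101562), (44.14289855957031, 48.03607940673828), 105.40605163574219) [[435.5 232.6  80. ]
 [441.  231.8  80. ]] [[275.79008618 186.98546557]]
lead [[462.5, -58.5], [650.8, -98.5]] ang -0.2092 len 192.5
rear [[421.7, -242.0], [610.7, -283.8]] ang -0.2179 len 193.5
rail outer [[404.6, -265.6], [487.4, 123.4]] ang 1.3611 len 397.7
rail inner [[417.9, -263.3], [497.8, 117.5]] ang 1.3641 len 389.1
deck144 [[490.1, 77.0], [681.0, 38.9]] ang -0.1968 len 194.7
rubber [[514.6, 85.4], [659.1, 55.8]] ang -0.2023 len 147.6
lip [[490.5, 140.9], [684.8, 101.0]] ang -0.2023 len 198.2
handle L [[492.9, -166.8], [577.9, -185.4]] ang -0.2149 len 87.0
handle R top [[493.2, -147.8], [580.5, -173.4]] ang -0.2859 len 90.9
[[621.70221593 -16.6098006   86.        ]]
```

The views agree: yaw is about -0.208, the leading edge about 192 mm wide (194 given), the rubber 148 mm long (150 given) and the rail offset 110.7 (110 given). The tin is at about (442.8, 230). Now the grasp.

```bash
cat >> h.py <<'E'
yaw=-0.208; uy=np.array([-np.sin(yaw),np.cos(yaw)]); ux=np.array([np.cos(yaw),np.sin(yaw)])
Q=down(uy)
E
python3 - <<'E'
from h import *
bot.line_to([442.8,230,120],120,ori=Q)
bot.line_to([442.8,230,50],70); bot.pause(.2)
s=bot.read_state();print(s['t'],s['tcp_pos'],s['contact_force'])
bot.move_gripper(45,25); bot.pause(.2)
s=bot.read_state();print(s['t'],s['tcp_pos'],s['contact_force'],s['width'])
snap('side','s1.png'); snap('wrist','w3.png')
E
```

```text
7.2167 [442.95606117 230.20556219  50.39875446] [-0.25205192 -0.18161552 -0.15591328]
8.0917 [443.13484159 230.49455854  50.16061502] [ 1.29039549  3.06667178 -0.69953343] 51.58907638727207
```

```bash
python3 - <<'E'
import cv2,numpy as np
a=cv2.imread('pics/s1.png')[200:400,130:330];b=cv2.imread('pics/w3.png')
cv2.imwrite('pics/v.png',np.hstack([cv2.resize(a,(400,400)),cv2.resize(b,(400,300))[:, :] if 0 else cv2.copyMakeBorder(cv2.resize(b,(400,300)),0,100,0,0,0)]))
E
```

```text
(no output)
```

View pics/v.png

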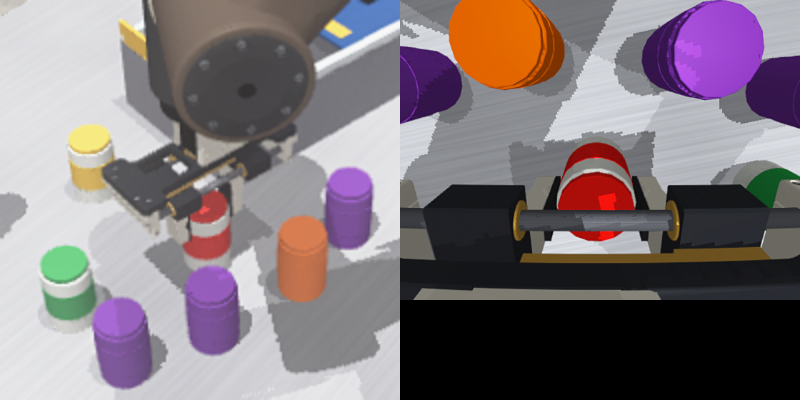

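The picture shows the red tin held between the pads at wrist crop (597,205), upright; the width of 51.6 mm agrees with the 52 mm given. Next I lift it and carry it to above the well.

```bash
python3 - <<'E'
from h import *
bot.line_to([443,230.3,205],120)
s=bot.read_state();print(s['t'],s['width'],s['contact_force'])
bot.line_to([527.6,-0.5,205],130); bot.line_to([527.6,-0.5,150],100);bot.pause(.2)
s=bot.read_state();print(s['t'],s['tcp_pos'],s['width'],s['contact_force'])
snap('side','s2.png'); snap('scene','sc2.png');snap('wrist','w4.png')
a=cv2.imread('pics/s2.png')[150:300,180:380];b=cv2.imread('pics/sc2.png')[140:310,175:350]
cv2.imwrite('pics/v2.png',np.hstack([cv2.resize(a,(400,300)),cv2.resize(b,(400,390))[:300] ]))
cv2.imwrite('pics/v2.png',np.hstack([cv2.resize(a,(400,300)),cv2.resize(cv2.imread('pics/w4.png'),(400,300))]))
cv2.imwrite('pics/v3.png',cv2.resize(b,None,fx=3,fy=3))
E
```

```text
9.6333 51.515298008804315 [ 0.31772059  0.23138221 -4.61861312]
12.575 [ 5.28059816e+02 -3.80732869e-01  1.50744798e+02] 51.22494382604646 [ 0.64972625  0.2187183  -4.64794586]
```

View pics/v2.png

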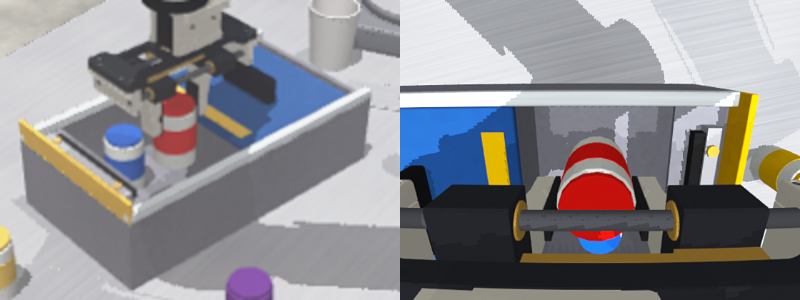

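View pics/v3.png

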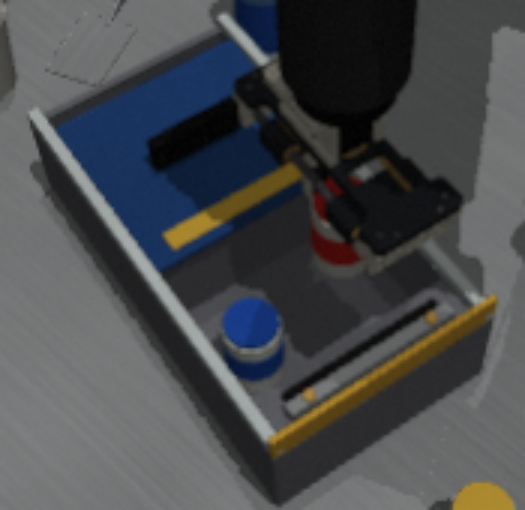

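The tin hangs upright over the free place, beside the stored tin, between the leading edge and the buffer. I lower it, watching the vertical force.

```bash
python3 - <<'E'
from h import *
p=[527.4,-0.5]
bot.line_to([*p,70],60); bot.line_to([*p,59],20); bot.pause(.2)
f0=bot.read_state()['contact_force']; print(f0, bot.read_state()['tcp_pos'])
z=59
while z>53:
    z-=1; bot.line_to([*p,z],20); s=bot.read_state()
    print(z,s['tcp_pos'].round(1),s['contact_force'].round(1))
    if s['contact_force'][2]-f0[2]>3.5: break
    if np.linalg.norm(s['contact_force'][:2]-f0[:2])>10: print('side');break
print(bot.read_state()['t'])
E
```

```text
[-0.14276394  0.18204786 -5.27028396] [ 5.27474378e+02 -4.86565049e-01  5.91061335e+01]
58 [ 5.273e+02 -5.000e-01  5.790e+01] [-0.4 -0.  -4.1]
57 [ 5.273e+02 -5.000e-01  5.690e+01] [ 0.7  0.9 -4.3]
56 [ 5.276e+02 -5.000e-01  5.610e+01] [ 0.4 -0.2 -2.5]
55 [ 5.278e+02 -4.000e-01  5.610e+01] [-3.6  1.   7.6]
16.1083
```

Contact came at TCP z 56, as predicted (floor 6 plus 50). I release with a limited opening, then look.

```bash
python3 - <<'E'
from h import *
bot.line_to([527.4,-0.5,56],20)
bot.move_gripper(62); bot.pause(.15)
s=bot.read_state();print(s['t'],s['tcp_pos'],s['width'],s['contact_force'])
bot.line_to([527.4,-0.5,100],50);s=bot.read_state();print(s['contact_force'])
bot.line_to([527.4,-0.5,200],150)
s=bot.read_state();print(s['t'],s['contact_force'],s['joint_pos'])
snap('side','s3.png'); snap('wrist','w5.png')
cv2.imwrite('pics/v4.png',np.hstack([cv2.resize(cv2.imread('pics/s3.png')[150:300,180:380],(400,300)),cv2.resize(cv2.imread('pics/w5.png'),(400,300))]))
E
```

```text
16.975 [ 5.27411428e+02 -5.14395525e-01  5.59988049e+01] 62.182051808535604 [-0.40932205  0.74806078  0.69076399]
[-0.92467517  0.25100301  0.19955285]
18.825 [-0.04815017 -0.33092039 -0.69264464] [ 3.71253694e-01  1.36589302e-01 -3.52201607e-01 -5.19425102e-04
 -1.08342790e+00 -2.15004861e+00]
```

View pics/v4.png

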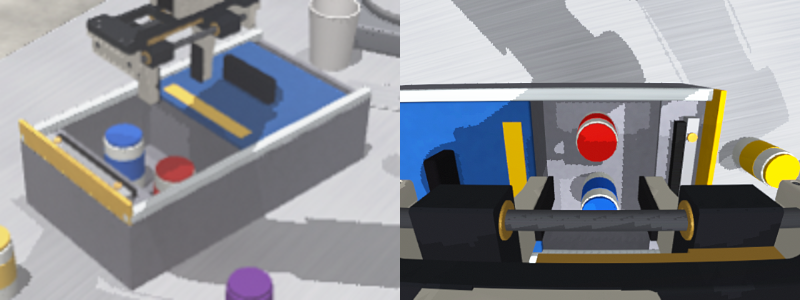

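The red lid shows upright in the well at wrist crop (597,136), with the blue tin beside it. Now I turn the tool a quarter turn, close the fingers and go down behind the handle, on its -y side.

```bash
cat >> h.py <<'E'
lead=np.array([556.65,-78.5])
def hp(d,z): q=lead+d*uy; return [q[0],q[1],z]
Q2=down(ux)
def fy(s=None):
    s=s or bot.read_state(); return -float(s['contact_force'][:2]@uy)
E
python3 - <<'E'
from h import *
p=hp(-145,210)
for u in (ux,-ux): print(bot.solve_ik(p,down(u)))
E
```

```text
[-0.05367473  0.2002895  -0.24655659  0.         -1.12395024  2.98726738]
[-0.05367473  0.2002895  -0.24655659  0.         -1.12395024 -0.15432527]
```

```bash
sed -i 's/^Q2=.*/Q2=down(-ux)/' h.py; python3 - <<'E'
from h import *
bot.move_ptp(hp(-145,210),Q2); bot.move_gripper(0,10)
bot.line_to(hp(-145,165),100); bot.pause(.1)
s=bot.read_state();print(s['t'],s['tcp_pos'],s['joint_pos'][5],s['width'])
snap('side','s4.png'); snap('scene','sc4.png'); snap('wrist','w6.png')
cv2.imwrite('pics/v5.png',np.hstack([cv2.resize(cv2.imread('pics/s4.png')[120:270,200:400],(400,300)),cv2.resize(cv2.imread('pics/w6.png'),(400,300))]))
E
```

```text
22.475 [ 527.29838089 -220.49790192  165.80645328] -0.15432811579784983 0.6227839452569293
```

View pics/v5.png

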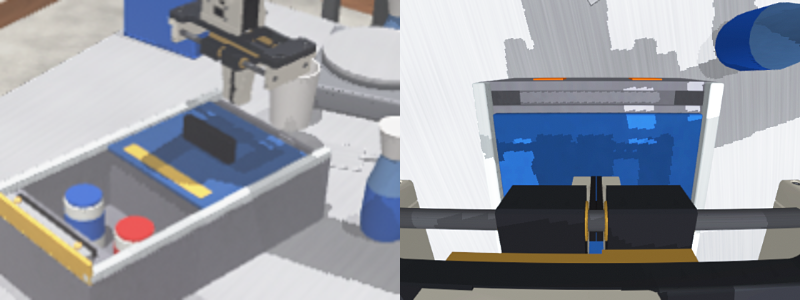

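The closed fingers stand behind the handle (side crop: handle at (208,138), fingers at (235,85)), and both tins stand upright in the well. I go down and approach the handle gently.

```bash
python3 - <<'E'
from h import *
bot.line_to(hp(-145,118),70); bot.pause(.2)
s=bot.read_state();b=np.mean([fy() for _ in range(5)]);print(s['t'],s['tcp_pos'],s['contact_force'],b)
d=-145
while d<-95:
    d+=3; bot.line_to(hp(d,118),25); f=fy()-b
    if f>2 : print(d,round(f,1)); 
    if f>2.5: break
print(d,fy()-b,bot.read_state()['t'], bot.read_state()['contact_force'])
open('b.txt','w').write(f'{b} {d}')
snap('side','s5.png'); cv2.imwrite('pics/v6.png',cv2.resize(cv2.imread('pics/s5.png')[120:270,200:400],(800,600)))
E
```

```text
23.65 [ 527.00137896 -220.40452436  118.48448531] [ 0.26223131 -0.40656481  0.68777743] 0.3436500037156953
-109 2.1
-106 2.2
-103 2.6
-103 2.562212025495728 27.3833 [-0.07937543 -2.9531227  -0.79275545]
```

View pics/v6.png

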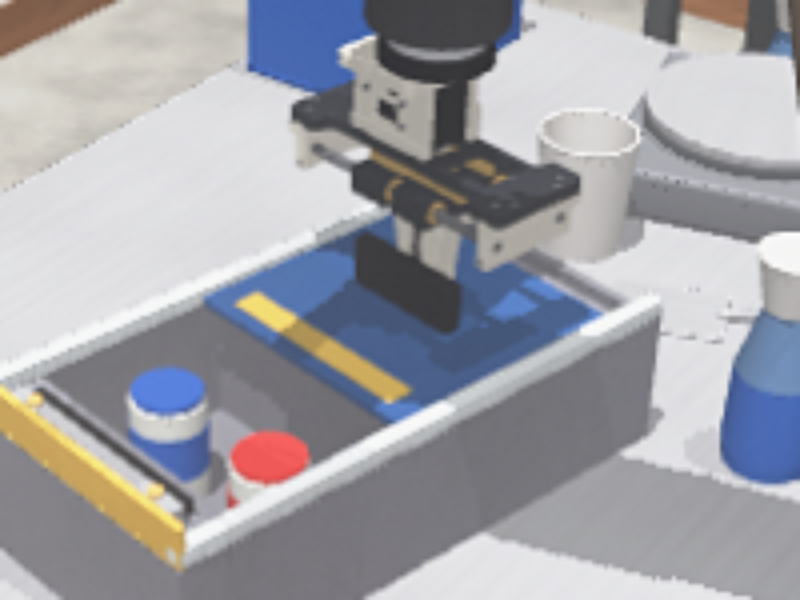

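The fingers press centrally on the handle. The push runs in segments, each with a force check.

```bash
python3 - <<'E'
from h import *
b,d=map(float,open('b.txt').read().split())
while d<9:
    d=min(d+19,10); bot.line_to(hp(d,118),40); f=fy()-b; print(d,round(f,1),end='; ')
    if f>9: break
print('t',bot.read_state()['t'])
while d<48:
    d+=2; bot.line_to(hp(d,118),18); f=fy()-b; print(d,round(f,1),end='; ')
    if f>6.5: break
open('b.txt','w').write(f'{b} {d}'); s=bot.read_state(); print('t',s['t'],s['contact_force'],s['tcp_pos'])
E
```

```text
-84.0 -1.0; -65.0 -0.4; -46.0 -0.4; -27.0 0.3; -8.0 0.1; 10 0.7; t 31.1583
12 2.0; 14 2.3; 16 3.1; 18 2.9; 20 2.8; 22 3.1; 24 2.6; 26 2.8; 28 1.8; 30 3.0; 32 2.7; 34 2.7; 36 2.8; 38 2.6; 40 2.2; 42 3.6; 44 5.0; 46 8.4; t 35.8083 [ 0.15675861 -8.95132462  0.80086834] [565.88536498 -34.51617877 118.02393345]
```

The rubber is met at about d=43; vision predicted about 40. From here 0.5 mm steps up to about 12 N.

```bash
python3 - <<'E'
from h import *
b,d=map(float,open('b.txt').read().split())
def avg():
    v=[]
    for _ in range(6): bot.pause(.02); v.append(fy()-b)
    return np.mean(v)
print(avg())
for _ in range(10):
    if avg()>=11: break
    d+=.5; bot.line_to(hp(d,118),10); print(d,round(avg(),1),(bot.read_state()['tcp_pos'][:2]-lead)@uy)
bot.pause(.4); print('hold',avg(),bot.read_state()['t'])
open('b.txt','w').write(f'{b} {d}')
snap('side','s7.png'); cv2.imwrite('pics/v7.png',cv2.resize(cv2.imread('pics/s7.png')[120:270,180:380],(800,600)))
E
```

```text
8.33064533218797
46.5 10.4 45.00544248265197
47.0 11.7 45.19772222896803
hold 11.137575093106024 37.4083
```

View pics/v7.png

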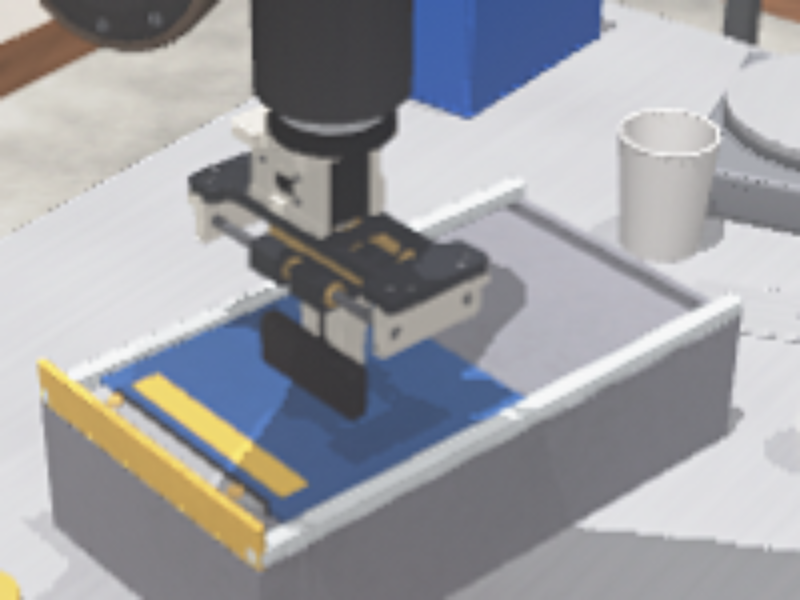

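The hatch's leading edge lies against the buffer and the hold is 11 N, within 9 to 14. I back off slowly, lift clear and check.

```bash
python3 - <<'E'
from h import *
b,d=map(float,open('b.txt').read().split())
bot.line_to(hp(d-4,118),8); print(fy()-b)
bot.line_to(hp(d-30,118),40); print(fy()-b)
bot.line_to(hp(d-45,260),120); 
bot.line_to(hp(d-190,330),150); bot.pause(.3)
s=bot.read_state();print(s['t'],s['contact_force'],s['tcp_pos'])
snap('side','s8.png'); snap('scene','sc8.png')
cv2.imwrite('pics/v8.png',cv2.resize(cv2.imread('pics/sc8.png')[140:310,175:350],None,fx=3.5,fy=3.5))
cv2.imwrite('pics/v9.png',np.hstack([cv2.imread('pics/s8.png')[120:420,80:480],cv2.imread('pics/sc8.png')[80:380,160:560]]))
E
```

```text
-0.10271957022502937
-0.5627207993673129
41.775 [-0.14065105  0.64372854 -0.15529278] [ 527.21753467 -218.013157    329.86198832]
```

View pics/v8.png

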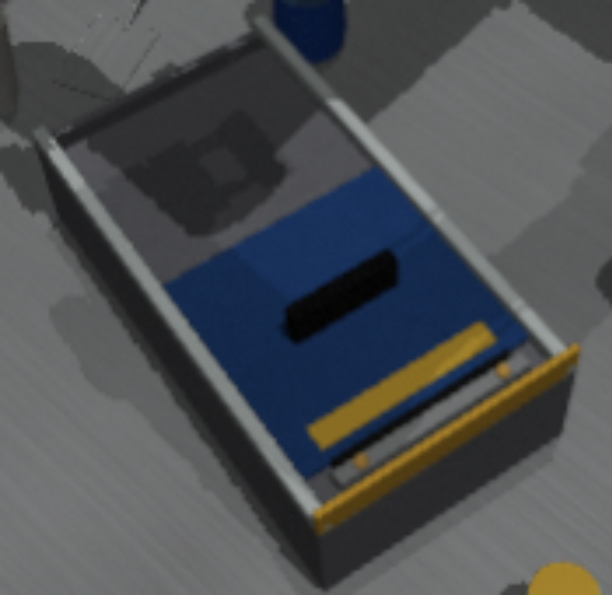

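View pics/v9.png

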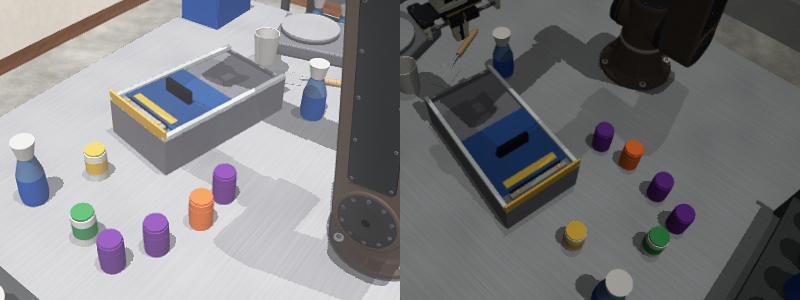

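The hatch stays against the black rubber (scene crop, edge around (440,410)), the bystanders are unmoved, and the arm is clear. I hand the job in.

```bash
python3 - <<'E'
from plant import bot
print(bot.close_job()); print(bot.read_state()['t'])
E
```

```text
the job is handed in; nothing more can be done
None
the job is handed in; nothing more can be done
```

The red tin is in the box's free place and the hatch is shut against the rubber buffer; I handed the job in at about 42 s of the 53 s allowed. No verdict was reported.

- **Tin:** I gripped it at 51.6 mm width (52 mm given) and lowered it until it touched the well floor at the height I expected. I let go there, and the pictures afterwards showed it upright beside the blue-banded tin.
- **Hatch:** I pushed the handle slowly from its -y side with closed fingers. It met the rubber about where the cameras had suggested, and I stopped at an 11 to 12 N push.
- **Last checks:** The final pictures show the hatch's edge still against the rubber, the bystanders seemingly where they were (judged by eye), and the arm clear with no contact force.

Two things remain unproven. The force with which the hatch still presses on the rubber after release could not be measured directly. The slow-push drag read about 3 N rather than the stated 4 N, so the residual may be somewhat lower than expected, though it should be above the 1.5 N needed. With the hatch shut, the tins can no longer be seen; my last view of both upright was just before the push.

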